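# Change over the reagent jars

### The arm

A 6-joint arm with a two-finger parallel gripper is mounted at the origin on the work surface. World frame = base frame: x ahead of the robot, y to its left, z up, the work surface at z = 0. Lengths are in m, angles in rad, forces in N, time in s.
With the tool pointing down it reaches from about 0.3 to 0.775 m from the base axis. Payload 14.6 kg.
Tool frame: the origin (TCP) lies at the very end of the fingers, on their centre line; the grasp point (between the pads) lies 19 mm behind it; x points along the fingers, z is the direction in which the jaws open and shut, and the axes are right-handed (so a half turn about x gives the same grasp; the last joint's range is limited). The gripper opens to 85 mm and grips with 20 to 120 N. Pads are 22 mm wide; open, the fingers measure 114 mm over their backs; the gripper's body (76 mm by 85 mm) begins 54 mm behind the grasp point. The pads swing forward as they close: fully open they stand 13 mm farther back than shut.
Start: joints at [1.063, 0.3, 1.521, -0, 1.321, -0.067], TCP at [0.235, 0.497, 0.231] pointing down, gripper open.
Joint ranges: [-3.03, 3.03], [-0.79, 2.21], [0.23, 2.52], [-1.04, 4.18], [0, 3.07], [-2.55, 2.55]. Speed limits (rad/s): [2.22, 2.22, 2.57, 3.14, 3.14, 3.14].

### API

Orientations are given as a rotation vector (axis times angle).
In Python, from bench import r gives the robot as it stands. The module is installed in compiled form; this text tells all that it offers. Calls block until the motion is done:
- r.move_ptp(position, orientation): joint-space move of the TCP to a pose.
- r.move_linear(position, rot=None, velocity=0.15): straight line of the TCP; rot=None keeps the orientation; velocity is the mean speed in m/s.
- r.set_joints(angles): joint-space move.
- r.gripper_to(opening, strength=None): finger opening in m; strength is the grip in N (None keeps the last); returns when the fingers have stopped.
- r.wait(seconds).
- r.inverse_kinematics(position, orientation): joint angles nearest the present ones, or None.
- r.get_image(name): name is "side" or "top" or "wrist"; returns a dict with "img" (420x560x3 uint8, red, green, blue), "depth" (420x560 float32, m along the optical axis (not along the pixel's ray), 0 where there is no reading), "fx", "fy", "cx", "cy" (pixels), "R" (3x3) and "t" (3): a world point X has camera coordinates R X + t. Camera axes: x right, y down, z forward; pixel columns grow to the right and rows downward; lengths in m; the calibration is good to about 2 mm. The wrist camera is an equidistant fisheye: a pixel r from the principal point sees the ray r / f radians off the axis. A picture is of the moment at which its call begins.
A pose or a line that the arm cannot do raises r.Unreachable and nothing moves.
- r.sign_off(): hands the job in, once; it reports no verdict.
Readings, each from a call of its own:
- r.current_time_s(): time.
- r.current_q(): joint angles.
- r.current_qvel(): joint speeds.
- r.current_tau(): joint torques, N m.
- r.current_tool_pos(): TCP position.
- r.current_orientation(): TCP orientation.
- r.current_wrist_force(): force on the tool from outside, world axes, zero at the start.
- r.current_moment(): the same for the moment, N m.
- r.current_width(): finger opening in m.
Only numpy, scipy, OpenCV 4.12 (cv2) and the standard library are available. Lean on these libraries where they do the work, as an engineer would, in place of code of your own. Each camera call takes 0.05 s, during which the arm holds its last target.

### The job

Change over the reagent jars: first take the spent jar, the small one already standing in a holder, and let it down into the waste box through the round port in the lid, with neither jar nor fingers touching the lid or its rim. Only after that set the three fresh jars into the round holders, each in the one that fits its size, upright and flat on the holder's floor; set them down rather than drop them, and never tip one over. Leave the purple tip box and the rack of tubes where they stand.

Things in the scene. Friction and masses are not known exactly. Their poses are not given: they have to be found in the camera images.
- spent_jar: The spent jar, looks like the fresh small jar but stands inside the small holder at the start; round clear plastic jar with a white screw lid, 34 mm across the lid (its widest part, the topmost 20 mm), 55 mm tall overall, upright, closed. Origin: centre of its underside; z up its axis. Grip it by the lid. It has to be discarded. Weighs about 25 g.
- jar_small: The fresh small jar, standing on the table at the start; round clear plastic jar with a white screw lid, 34 mm across the lid (its widest part, the topmost 20 mm), 55 mm tall overall, upright, closed. Origin: centre of its underside; z up its axis. Grip it by the lid. Weighs about 45 g.
- jar_medium: The fresh medium jar, standing on the table at the start; round clear plastic jar with a white screw lid, 50 mm across the lid (its widest part, the topmost 20 mm), 68 mm tall overall, upright, closed. Origin: centre of its underside; z up its axis. Grip it by the lid. Weighs about 110 g.
- jar_large: The fresh large jar, standing on the table at the start; round clear plastic jar with a white screw lid, 66 mm across the lid (its widest part, the topmost 20 mm), 82 mm tall overall, upright, closed. Origin: centre of its underside; z up its axis. Grip it by the lid. Weighs about 220 g.
- holder_small: The small round holder: a fixed dark steel dish open at the top, 50 mm inside and 58 mm outside diameter, 18 mm tall, flat floor 5 mm above the table. Origin: centre of its underside on the table; z up. Fits the 34 mm jar with 8 mm to spare all round; holds the spent jar at the start.
- holder_medium: The medium round holder: a fixed dark steel dish open at the top, 66 mm inside and 74 mm outside diameter, 18 mm tall, flat floor 5 mm above the table. Origin: centre of its underside on the table; z up. Fits the 50 mm jar with 8 mm to spare all round; empty at the start.
- holder_large: The large round holder: a fixed dark steel dish open at the top, 82 mm inside and 90 mm outside diameter, 18 mm tall, flat floor 5 mm above the table. Origin: centre of its underside on the table; z up. Fits the 66 mm jar with 8 mm to spare all round; empty at the start.
- waste_lid: The grey lid, 146 mm square and 6 mm thick, of the fixed clear waste box (140 mm square outside, 5 mm walls, inner floor 5 mm and lid top 85 mm above the table), with a round port 65 mm in diameter through its middle. Origin: centre of the port, level with the lid's top face; z up. A small jar released in the middle of the port falls in; it may lie any way inside.
- tip_box: Bystander: purple pipette tip box with a clear cover, 85 x 120 mm (x, y), 63 mm tall, loose. Origin: centre of its underside.
- tube_rack: Bystander: white tube rack with capped tubes, 110 x 50 mm (x, y), 69 mm tall with the tubes, loose. Origin: centre of its underside.
Things that resemble listed ones, but are neither listed nor needed, are in the scene too. Leave any green look-alike of the jar_large alone.

How it is judged:
By the outcome, as a careful person would: the job done as asked, in the order asked, and still so for the second after the job is handed in, with the robot touching nothing.
It also fails if it takes over 128 s, if anything falls off the work surface, if the arm or the gripper's body presses on something with over 40 N, if the wrist force passes 120 N, or if a joint passes its speed limit or range.

## Working session

There is one attempt and no reset: what is moved stays moved. The work goes in short steps, each a Python script; the robot and the scene stay as the last script left them, time stands still between calls to the robot, and variables do not carry over. Pictures are saved under pics/ and viewed, and the job is handed in when it is done.

```bash
mkdir -p pics; ls; python3 - <<'E'
from bench import r
import cv2,numpy as np,pickle
d={}
for n in ("side","top","wrist"):
    o=r.get_image(n); d[n]=o
    cv2.imwrite(f"pics/{n}0.png",o["img"][:,:,::-1])
    print(n,o["fx"],o["fy"],o["cx"],o["cy"],np.round(o["R"],4).tolist(),np.round(o["t"],4), (o["depth"]>0).mean())
pickle.dump(d,open("im0.pkl","wb"))
print(r.current_time_s(),r.current_orientation(),r.current_width())
E
```

```text
pics
side 399.0189519876801 399.0189519876801 276.4618450817348 209.3442572983573 [[0.9757, -0.2188, -0.009], [-0.1626, -0.6965, -0.6989], [0.1466, 0.6834, -0.7152]] [-0.5483  0.1605  0.8571] 0.9961692176870748
top 419.0800554085117 419.0800554085117 278.59454654741563 210.30761884621793 [[0.0171, -0.9992, -0.0355], [-0.9961, -0.0139, -0.0872], [0.0866, 0.0369, -0.9956]] [0.0102 0.5883 0.9705] 0.9959991496598639
wrist 325.19226210127806 325.19226210127806 282.69823588833185 205.72851324916726 [[0.4267, 0.9044, -0.0023], [0.8654, -0.4076, 0.2914], [0.2626, -0.1264, -0.9566]] [-0.5476 -0.0388  0.3789] 0.9930654761904761
0.15 [-0.87911274  1.38686485  0.87839533] 0.08528180499042728
```

View pics/top0.png

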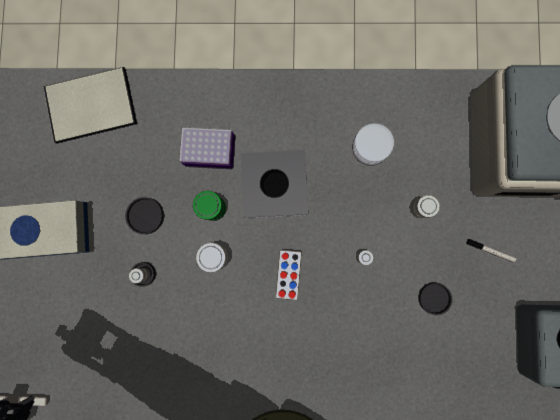

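View pics/side0.png

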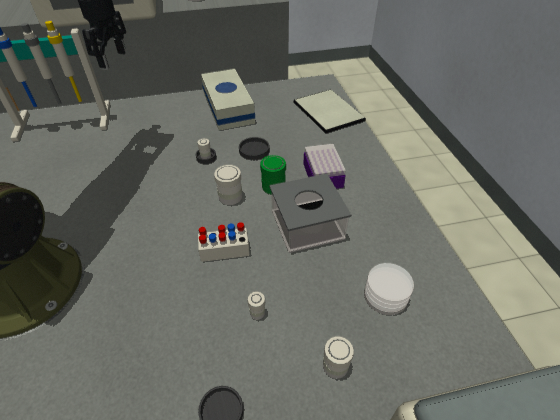

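View pics/wrist0.png

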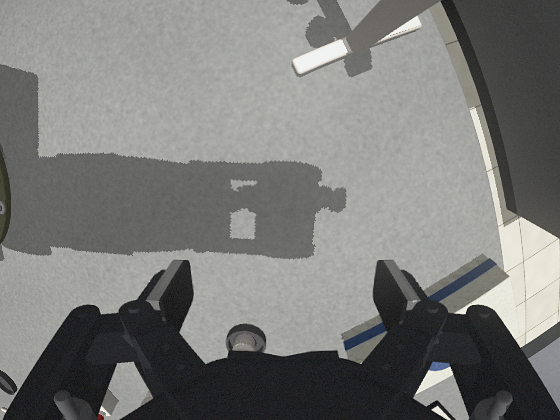

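Top view: spent jar in small holder (140,274), empty holders (145,215) and (434,298), green look-alike (208,205), large jar (211,257), port (275,183), medium jar (427,206), small jar (366,257), rack (289,275), tip box (207,147). I'll measure these in both views.

```bash
cat > h.py <<'E'
import numpy as np,cv2
def cloud(o):
    d=o["depth"]; v,u=np.mgrid[:d.shape[0],:d.shape[1]]
    c=np.stack([(u-o["cx"])/o["fx"]*d,(v-o["cy"])/o["fy"]*d,d],-1)
    return (c-o["t"])@o["R"]
def ray(o,u,v):
    D=o["R"].T@np.array([(u-o["cx"])/o["fx"],(v-o["cy"])/o["fy"],1.]); C=-o["R"].T@o["t"]
    return C,D
def onplane(o,u,v,z):
    C,D=ray(o,u,v); return C+D*(z-C[2])/D[2]
def proj(o,X):
    c=o["R"]@np.asarray(X)+o["t"]; return np.array([o["fx"]*c[0]/c[2]+o["cx"],o["fy"]*c[1]/c[2]+o["cy"]])
def tri(a,pa,b,pb):
    A=np.zeros((3,3));y=np.zeros(3);L=[]
    for o,p in((a,pa),(b,pb)):
        C,D=ray(o,*p);D=D/np.linalg.norm(D);P=np.eye(3)-np.outer(D,D);A+=P;y+=P@C;L.append((C,P))
    X=np.linalg.solve(A,y); return X,[np.linalg.norm(P@(X-C)) for C,P in L]
E
python3 - <<'E'
import pickle,numpy as np,cv2
from h import *
d=pickle.load(open("im0.pkl","rb"))
pix=dict(spent=(136,275),small=(366,257),medium=(427,206),large=(211,257),green=(208,205),plates=(373,144))
P={n:cloud(d[n]) for n in("top","side")}
for n in P:
    z=P[n][...,2]; print(n,"table z",np.median(z[abs(z)<.02]),np.std(z[abs(z)<.01]))
for k,(u,v) in pix.items():
    c=P["top"][v,u]
    for n in P:
        p=P[n]; m=(np.hypot(p[...,0]-c[0],p[...,1]-c[1])<.05)&(p[...,2]>.025)&(p[...,2]<.15)
        q=p[m]; 
        if len(q)<10: print(k,n,len(q));continue
        t=np.median(q[q[:,2]>np.percentile(q[:,2],97)-.01][:,2]) if 0 else np.percentile(q[:,2],95)
        top=q[abs(q[:,2]-t)<.005]; (cx,cy),R=cv2.minEnclosingCircle(top[:,:2].astype(np.float32))
        print(k,n,len(top),"z",np.round(np.median(top[:,2]),4),"mec",np.round([cx,cy,2*R],4),"mean",np.round(top[:,:2].mean(0),4))
for k,(u,v) in dict(hL=(145,215),hM=(434,298),port=(275,183),hS=(143,273)).items():
    # dark interior at plane
    g=d["top"]["img"].max(2)
    print(k,g[v,u],P["top"][v,u],g[v,u-30:u+30:3])
E
python3 - <<'E'
import cv2,numpy as np
t=cv2.imread("pics/top0.png")
def c(u,v,s=35):return cv2.resize(t[v-s:v+s,u-s:u+s],(260,260),interpolation=cv2.INTER_NEAREST)
cv2.imwrite("pics/crops0.png",np.vstack([np.hstack([c(145,215),c(434,298),c(275,183)]),np.hstack([c(140,274),c(366,257),c(211,257)])]))
E
```

```text
top table z 0.0007126115858421917 0.0019913669153373845
side table z 0.0001350759806705109 0.0017332314103667707
spent top 156 z 0.0612 mec [0.4307 0.343  0.0342] mean [0.4305 0.343 ]
spent side 72 z 0.0597 mec [0.4302 0.3403 0.0363] mean [0.4295 0.3389]
small top 147 z 0.0558 mec [ 0.4815 -0.1802  0.0331] mean [ 0.4813 -0.1804]
small side 216 z 0.0554 mec [ 0.4809 -0.1824  0.0347] mean [ 0.481  -0.1837]
medium top 343 z 0.0692 mec [ 0.5994 -0.3179  0.0502] mean [ 0.599  -0.3181]
medium side 644 z 0.0688 mec [ 0.5989 -0.3201  0.0503] mean [ 0.5988 -0.321 ]
large top 588 z 0.0836 mec [0.476  0.1681 0.0657] mean [0.4758 0.1686]
large side 373 z 0.0823 mec [0.4769 0.1654 0.0687] mean [0.4752 0.1639]
green top 585 z 0.0833 mec [0.5935 0.1798 0.0656] mean [0.5934 0.1801]
green side 342 z 0.0823 mec [0.5934 0.1799 0.0689] mean [0.5924 0.1765]
plates top 1026 z 0.0566 mec [ 0.7475 -0.2009  0.0897] mean [ 0.7476 -0.2005]
plates side 1345 z 0.056 mec [ 0.7477 -0.202   0.0915] mean [ 0.7464 -0.2042]
hL 48 [0.57363896 0.34706664 0.00690316] [101 104  95  97  18  48  47  47  48  49  48  49  48  48  49  45  19 100
 100  99]
hM 48 [ 0.38805397 -0.34890192  0.00645229] [ 99 100 101 103 102  16  50  49  49  49  48  48  48  48  49  14  82  99
  98 104]
port 14 [0.65652934 0.02993409 0.00623429] [98 97 98 96 97 29  8 14 14 14 14 15 16 16 13 99 98 98 97 97]
hS 73 [0.43613187 0.32874488 0.05384234] [ 94  95  97  96  99 104 181 179 167 184  73  70  44  44  21 100  99  98
 100 100]
```

View pics/crops0.png

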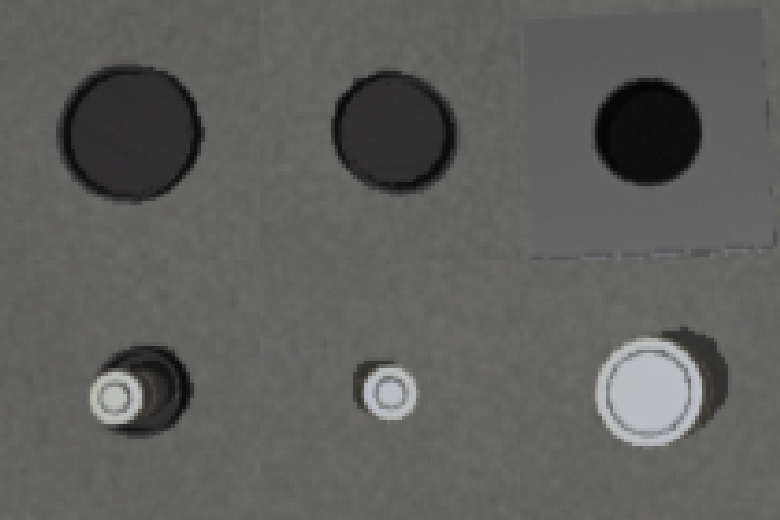

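```bash
python3 - <<'E'
import pickle,numpy as np,cv2
from h import *
from scipy.optimize import least_squares
d=pickle.load(open("im0.pkl","rb"))
P={n:cloud(d[n]) for n in("top","side")}
def fit(q):
    f=lambda s:np.hypot(q[:,0]-s[0],q[:,1]-s[1])-s[2]
    s=least_squares(f,[*q.mean(0)[:2],.04],loss="soft_l1",f_scale=.002).x; return s
for k,c in dict(hL=(.5736,.347),hM=(.388,-.349),hS=(.43,.333)).items():
    for n in P:
        p=P[n]; rr=np.hypot(p[...,0]-c[0],p[...,1]-c[1])
        g=d[n]["img"].max(2)
        m=(rr<.056)&(p[...,2]>.013)&(p[...,2]<.025)&(g<60)
        q=p[m]; print(k,n,len(q),"rim z",np.median(q[:,2]),"fit x,y,dia",np.round(fit(q)*[1,1,2],4))
        fl=p[(rr<.025)&(p[...,2]<.012)]; print("   floor",len(fl),np.median(fl[:,2]) if len(fl) else 0)
# colour contour of holders in both views: dark blob, ellipse centre
for n in P:
    p=P[n]; m=(abs(p[...,0]-.656)<.1)&(abs(p[...,1]-.03)<.1)&(p[...,2]>.078)&(p[...,2]<.092)
    m=m.astype(np.uint8); cs,h=cv2.findContours(m,cv2.RETR_CCOMP,cv2.CHAIN_APPROX_NONE)
    z=np.median(p[m>0][:,2])
    for i,c in enumerate(cs):
        if cv2.contourArea(c)>150:
            w=np.array([onplane(d[n],*x[0],z)[:2] for x in c],np.float32)
            if h[0][i][3]>=0: print(n,"port z",z,"ell",fit(w), cv2.minEnclosingCircle(w))
            else: print(n,"lid",cv2.minAreaRect(w))
for n in P:
    p=P[n]; img=d[n]["img"].astype(int)
    for k,c,s in (("rack",(.44,0),.07),("tip",(.73,.185),.09)):
        m=(abs(p[...,0]-c[0])<s)&(abs(p[...,1]-c[1])<s)&(p[...,2]>.03)
        q=p[m]; print(k,n,q.min(0),q.max(0))
E
```

```text
hL top 198 rim z 0.018238847968153362 fit x,y,dia [0.5721 0.3467 0.085 ]
   floor 321 0.005845668089212952
hL side 119 rim z 0.016042800211680038 fit x,y,dia [0.571  0.3449 0.0854]
   floor 137 0.004455858503551924
hM top 174 rim z 0.01783212880815028 fit x,y,dia [ 0.3881 -0.3484  0.0692]
   floor 359 0.005467813646542565
hM side 133 rim z 0.017322267105050488 fit x,y,dia [ 0.3884 -0.3523  0.0688]
   floor 638 0.005349569876647977
hS top 109 rim z 0.018575220764593035 fit x,y,dia [0.431  0.3451 0.0526]
   floor 170 0.0035789066772060323
hS side 60 rim z 0.016586652808614197 fit x,y,dia [0.4297 0.3424 0.0523]
   floor 100 0.005640904998781328
top lid ((0.644036054611206, 0.02895064279437065), (0.14643408358097076, 0.14594367146492004), 3.8817670345306396)
top port z 0.08560739644088165 ell [0.64360058 0.02880063 0.03303798] ((0.6434112191200256, 0.02864912897348404), 0.03414962440729141)
side lid ((0.643278956413269, 0.02558024227619171), (0.1475902646780014, 0.15075898170471191), 3.9185404777526855)
side port z 0.08491317468859218 ell [0.64290705 0.02478347 0.03164517] ((0.642893373966217, 0.024815741926431656), 0.033659376204013824)
rack top [ 0.38295186 -0.03283037  0.0361666 ] [0.50179792 0.02143446 1.01780567]
tip top [0.64102683 0.09500181 0.03008851] [0.77667714 0.25279904 0.09013418]
rack side [ 0.38191549 -0.03713972  0.03008398] [0.49408922 0.02153792 0.07150183]
tip side [0.64025642 0.0950417  0.03000384] [0.77640255 0.25205736 0.088197  ]
```

Both views agree on sizes and heights, but they differ by 2–4 mm in y. I'll hover over the spent jar and use the wrist camera to settle it.

```bash
cat >> h.py <<'E'
from scipy.spatial.transform import Rotation as Rn
def down(a):
    z=np.array([-np.sin(a),np.cos(a),0]);x=np.array([0,0,-1.]);y=np.cross(z,x)
    return Rn.from_matrix(np.stack([x,y,z],1)).as_rotvec()
def fish_ray(o,u,v):
    dx,dy=u-o["cx"],v-o["cy"];rr=np.hypot(dx,dy);t=rr/o["fx"]
    c=np.array([np.sin(t)*dx/rr,np.sin(t)*dy/rr,np.cos(t)]); return -o["R"].T@o["t"],o["R"].T@c
def fish_plane(o,u,v,z):
    C,D=fish_ray(o,u,v);return C+D*(z-C[2])/D[2]
def fish_proj(o,X):
    c=o["R"]@np.asarray(X)+o["t"];t=np.arctan2(np.hypot(c[0],c[1]),c[2]);n=np.hypot(c[0],c[1])
    return np.array([o["cx"]+o["fx"]*t*c[0]/n,o["cy"]+o["fx"]*t*c[1]/n])
E
python3 - <<'E'
from bench import r
from h import *
import pickle
print(Rn.from_rotvec(r.current_orientation()).as_matrix().round(3).tolist())
p=np.array([.4302,.3425]);a=np.arctan2(p[1],p[0])
for s in(0,np.pi,np.pi/2,-np.pi/2): print(s,r.inverse_kinematics([*p,.2],down(a+s)))
c=[(r.inverse_kinematics([*p,.2],down(a+s)),s) for s in(0,np.pi)]
c=[x for x in c if x[0] is not None]; c.sort(key=lambda x:abs(x[0][5]))
r.set_joints(c[0][0]); print(c[0][1],r.current_time_s(),r.current_tool_pos())
o=r.get_image("wrist");pickle.dump(o,open("w1.pkl","wb"));cv2.imwrite("pics/w1.png",o["img"][:,:,::-1])
print(-o["R"].T@o["t"],o["R"][2]); print(fish_proj(o,[*p,.06]),fish_proj(o,[*p,.018]))
E
```

```text
[[-0.0, -0.904, 0.427], [-0.001, 0.427, 0.904], [-1.0, 0.0, -0.001]]
0 [ 6.05775574e-01  3.26696809e-01  1.56063241e+00 -4.44089210e-16
  1.25426344e+00 -1.63740441e+00]
3.141592653589793 [0.60577557 0.32669681 1.56063241 0.         1.25426344 1.50418824]
1.5707963267948966 None
-1.5707963267948966 [ 0.60577557  0.32669681  1.56063241  0.          1.25426344 -0.06660809]
3.141592653589793 1.55 [0.42993771 0.34282484 0.20004393]
[0.48813467 0.38737929 0.34179184] [-0.22750474 -0.1828923  -0.9564476 ]
[281.18099634 192.1311797 ] [281.32993211 181.77553929]
```

View pics/w1.png

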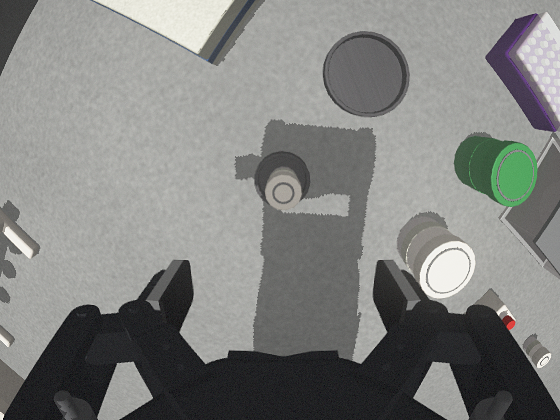

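The wrist view shows the spent jar's lid ring at (283,193), predicted (281,192). The large holder is at (366,74) and the large jar's lid at (447,267). Next I compute wrist ray estimates for these.

```bash
python3 - <<'E'
import pickle
from h import *
o=pickle.load(open("w1.pkl","rb"))
p=None
g=o["img"]
def blob(mask,near):
    cs,_=cv2.findContours(mask.astype(np.uint8),cv2.RETR_EXTERNAL,cv2.CHAIN_APPROX_NONE)
    best=[c for c in cs if cv2.contourArea(c)>100 and cv2.pointPolygonTest(c,near,False)>=0]
    return best
gray=cv2.cvtColor(g,cv2.COLOR_RGB2GRAY)
def circ(u,v,rpx,z,R):
    # radial edge scan, map to plane, fit circle
    from scipy.optimize import least_squares
    pts=[]
    gg=cv2.GaussianBlur(gray,(3,3),0).astype(float)
    for th in np.arange(0,2*np.pi,.1):
        rr=np.arange(rpx*.75,rpx*1.3,.25); x=(u+rr*np.cos(th)).astype(np.float32);y=(v+rr*np.sin(th)).astype(np.float32)
        s=cv2.remap(gg.astype(np.float32),x[None],y[None],cv2.INTER_LINEAR)[0]
        i=np.argmax(abs(np.gradient(s))); pts.append(fish_plane(o,x[i],y[i],z)[:2])
    q=np.array(pts)
    s=least_squares(lambda s:np.hypot(q[:,0]-s[0],q[:,1]-s[1])-s[2],[*q.mean(0),R],loss="soft_l1",f_scale=.001).x
    return s
print("spent lid",circ(283,192,17,.060,.017))
print("large lid",circ(447,267,30,.082,.033))
print("hL",circ(366,74,42,.018,.045))
print("spent centre",fish_plane(o,283,193,.06),"large centre",fish_plane(o,446.5,267.5,.082))
E
```

```text
spent lid [0.43099955 0.3412694  0.01643887]
large lid [0.47532803 0.16690978 0.03221918]
hL [0.57137842 0.34563758 0.04507771]
spent centre [0.43058782 0.34072547 0.06      ] large centre [0.47762909 0.17094367 0.082     ]
```

```bash
cat >> h.py <<'E'
def go(r,p,z,a):
    c=[r.inverse_kinematics([*p,z],down(a+s)) for s in(0,np.pi)]
    c=[x for x in c if x is not None]; c.sort(key=lambda x:np.abs(np.array(x)-r.current_q()).max())
    r.set_joints(c[0])
E
python3 - <<'E'
from bench import r
from h import *
import pickle
p=np.array([.4306,.3415])
r.move_linear([*p,.1]);r.move_linear([*p,.032],velocity=.06)
print(r.current_wrist_force())
r.gripper_to(.025,30);print(r.current_width(),r.current_wrist_force())
r.move_linear([*p,.12],velocity=.1)
print(r.current_width(),r.current_wrist_force(),r.current_time_s(),r.current_tool_pos())
for n in("side","wrist"):
    o=r.get_image(n);cv2.imwrite(f"pics/{n}2.png",o["img"][:,:,::-1]);pickle.dump(o,open(f"{n}2.pkl","wb"))
E
```

```text
[-0.06212634  0.49765862 -0.02200688]
0.03311643414214868 [-1.02323735 -0.51863678  1.9952342 ]
0.033001933815989405 [ 0.55108313 -0.16478358 -0.52958169] 5.2583 [0.43033002 0.34131509 0.11933348]
```

View pics/wrist2.png

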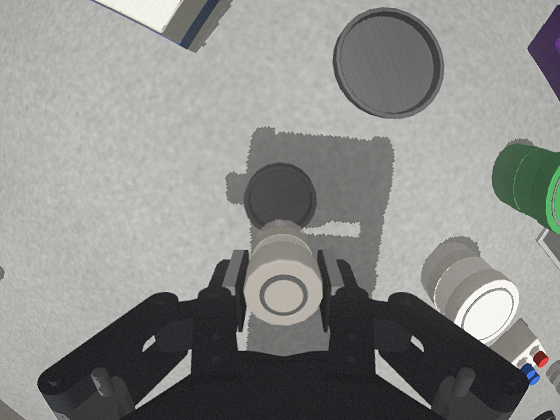

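View pics/side2.png

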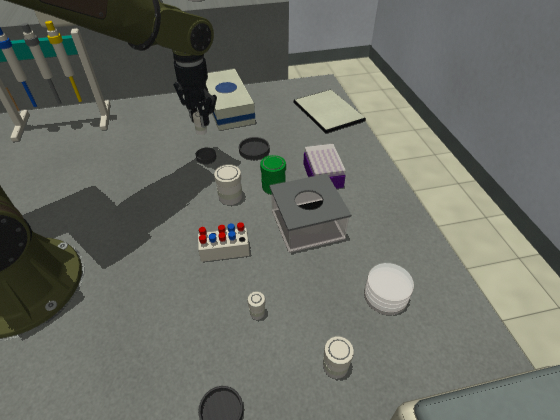

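The jar is held by its lid at (283,295), and the empty small holder is at (280,196). Next I compute the jar offset, then go to the port.

```bash
python3 - <<'E'
from bench import r
from h import *
import pickle
o=pickle.load(open("wrist2.pkl","rb"))
print("lid",fish_plane(o,283,295,.147),"tcp",r.current_tool_pos(),"hS",fish_plane(o,280,196,.018))
p=np.array([.4306,.3415]);w=np.array([.6432,.027])
r.move_linear([*p,.2],velocity=.2)
go(r,w,.2,np.arctan2(w[1],w[0]))
o=r.get_image("wrist");pickle.dump(o,open("w3.pkl","wb"));cv2.imwrite("pics/w3.png",o["img"][:,:,::-1])
print(r.current_time_s(),r.current_tool_pos(),r.current_width(),fish_proj(o,[*w,.085]))
for n in("top",):
    o=r.get_image(n);cv2.imwrite(f"pics/{n}3.png",o["img"][:,:,::-1])
E
```

```text
lid [0.43151982 0.34000569 0.147     ] tcp [0.43035438 0.34133575 0.11928866] hS [0.43547611 0.34583808 0.018     ]
7.375 [0.64297249 0.02838424 0.20006918] 0.033100849529503845 [281.63927093 201.0718962 ]
```

View pics/w3.png

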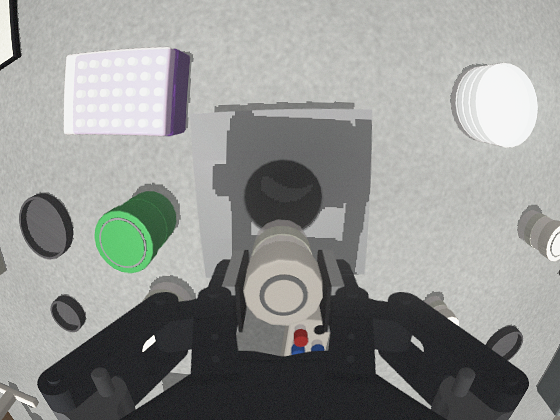

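```bash
python3 - <<'E'
from bench import r
from h import *
import pickle
o=pickle.load(open("w3.pkl","rb"))
q=np.array([fish_plane(o,u,v,.085)[:2] for u,v in((244,197),(323,197),(283,159),(255,169),(311,169),(252,222))])
from scipy.optimize import least_squares
print(least_squares(lambda s:np.hypot(q[:,0]-s[0],q[:,1]-s[1])-s[2],[.64,.027,.032]).x)
r.wait(.3);print(r.current_tool_pos(),r.current_q())
cv2.imwrite("pics/w3c.png",cv2.resize(o["img"][140:340,180:380,::-1],(600,600)))
E
```

```text
[0.64548143 0.02579491 0.03294196]
[0.64316582 0.02730646 0.20006635] [-1.44605571e-02  5.34593409e-01  1.26504132e+00  1.59970876e-05
  1.34186952e+00  1.51393571e+00]
```

View pics/w3c.png

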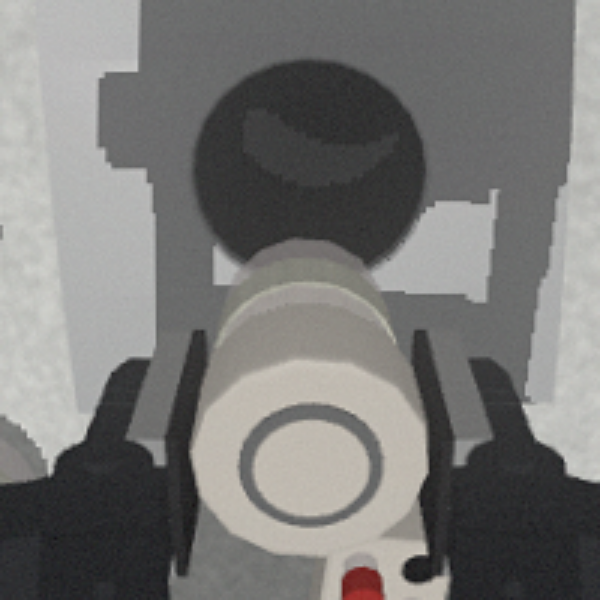

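```bash
python3 - <<'E'
from bench import r
from h import *
w=[.644,.0268]
r.move_linear([*w,.12]);r.move_linear([*w,.091],velocity=.04);r.wait(.3)
print(r.current_tool_pos(),r.current_wrist_force(),r.current_time_s())
for n in("side","wrist"):
    o=r.get_image(n);cv2.imwrite(f"pics/{n}4.png",cv2.resize(o["img"][120:270,220:420,::-1],(800,600)) if n=="side" else o["img"][:,:,::-1])
E
```

```text
[0.64403144 0.02680703 0.09114024] [-0.49153425 -0.27545453 -0.48857621] 9.5833
```

View pics/side4.png

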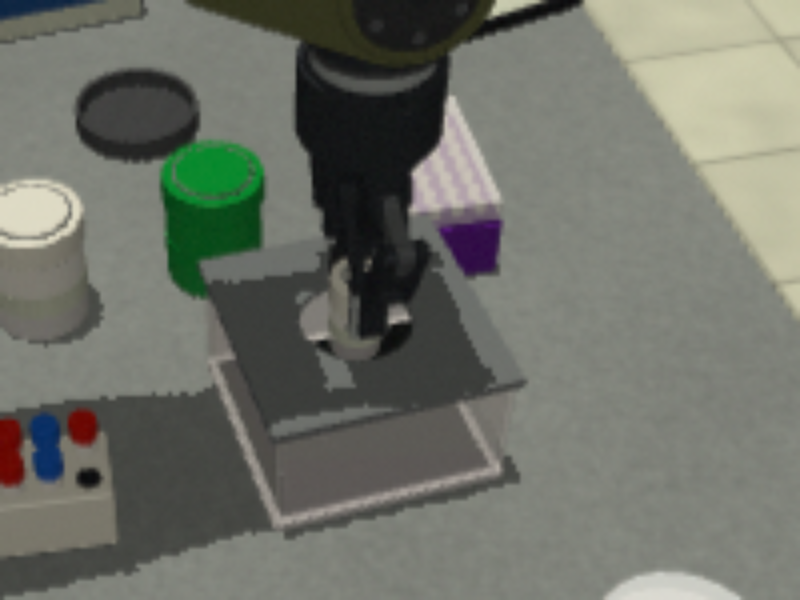

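View pics/wrist4.png

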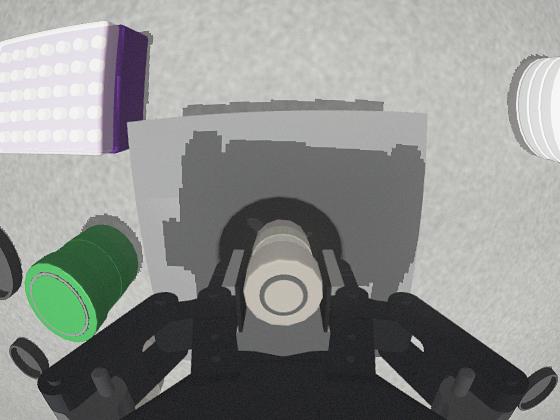

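The jar hangs laterally centred in the port, with the fingertips about 6 mm above the lid and no contact force. Releasing it now.

```bash
python3 - <<'E'
from bench import r
from h import *
r.gripper_to(.07);print(r.current_wrist_force(),r.current_width())
w=[.644,.0268]
r.move_linear([*w,.2],velocity=.25)
r.gripper_to(.085)
s=np.array([.481,-.1815]);go(r,s,.16,np.arctan2(s[1],s[0]));r.wait(.2)
print(r.current_time_s(),r.current_tool_pos())
for n in("side","wrist","top"):
    o=r.get_image(n);cv2.imwrite(f"pics/{n}5.png",o["img"][:,:,::-1])
    print(n,(fish_proj if n=="wrist" else proj)(o,[*s,.055]))
E
```

```text
[ 0.07557272 -0.29571389  0.16543706] 0.07014635902912955
12.2583 [ 0.48161856 -0.18086594  0.15998671]
side [255.7111685  298.23565505]
wrist [281.19620971 206.16209228]
top [365.77817124 257.44217456]
```

View pics/side5.png

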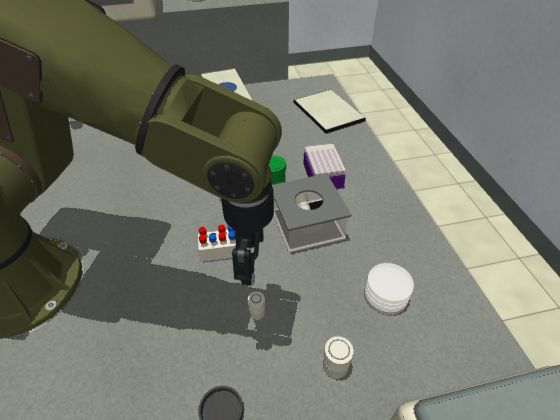

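View pics/wrist5.png

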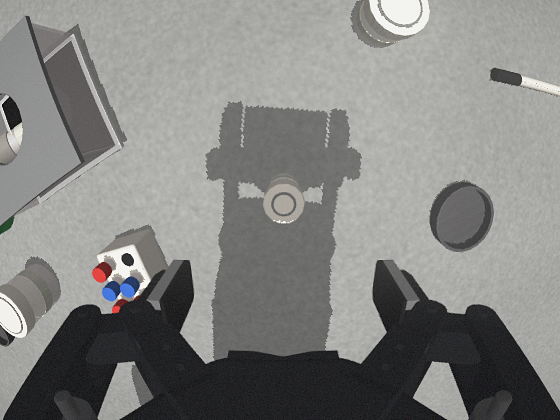

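```bash
python3 - <<'E'
import cv2,numpy as np
a=cv2.imread("pics/top5.png")[135:235,220:340];b=cv2.imread("pics/side5.png")[160:260,250:370]
cv2.imwrite("pics/c5.png",np.hstack([cv2.resize(x,(400,333),interpolation=cv2.INTER_CUBIC) for x in(a,b)]))
E
```

```text
(no output)
```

View pics/c5.png

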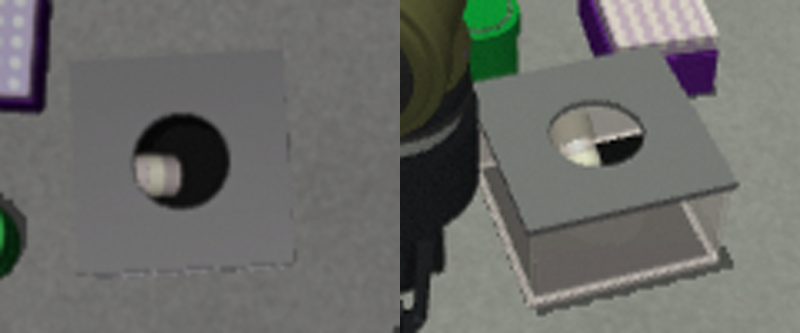

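The spent jar lies on the box floor, seen through the port. The small jar's lid is at (283,205), predicted (281,206). I'll pick it and hover near the small holder for a fit check.

```bash
cat >> h.py <<'E'
def circ(o,gray,u,v,rpx,z,R,f):
    from scipy.optimize import least_squares
    pts=[];gg=cv2.GaussianBlur(gray,(3,3),0).astype(np.float32)
    for th in np.arange(0,2*np.pi,.1):
        rr=np.arange(rpx*.75,rpx*1.3,.25);x=(u+rr*np.cos(th)).astype(np.float32);y=(v+rr*np.sin(th)).astype(np.float32)
        s=cv2.remap(gg,x[None],y[None],cv2.INTER_LINEAR)[0];i=np.argmax(abs(np.gradient(s)));pts.append(f(o,x[i],y[i],z)[:2])
    q=np.array(pts);return least_squares(lambda s:np.hypot(q[:,0]-s[0],q[:,1]-s[1])-s[2],[*q.mean(0),R],loss="soft_l1",f_scale=.001).x
def ringfit(o,c,rmax=.056):
    from scipy.optimize import least_squares
    p=cloud(o);rr=np.hypot(p[...,0]-c[0],p[...,1]-c[1])
    q=p[(rr<rmax)&(p[...,2]>.013)&(p[...,2]<.025)&(o["img"].max(2)<60)]
    return len(q),least_squares(lambda s:np.hypot(q[:,0]-s[0],q[:,1]-s[1])-s[2],[*q.mean(0)[:2],.04],loss="soft_l1",f_scale=.002).x
E
python3 - <<'E'
from bench import r
from h import *
import pickle
s=np.array([.4812,-.1812])
r.move_linear([*s,.08]);r.move_linear([*s,.027],velocity=.06)
r.gripper_to(.025,35);print(r.current_width())
r.move_linear([*s,.06],velocity=.06);r.move_linear([*s,.2],velocity=.2);print(r.current_width(),r.current_wrist_force())
h=np.array([.40,.315])
go(r,h,.2,np.arctan2(h[1],h[0]));r.wait(.3)
print(r.current_time_s(),r.current_tool_pos())
for n in("wrist","top","side"):
    o=r.get_image(n);cv2.imwrite(f"pics/{n}6.png",o["img"][:,:,::-1]);pickle.dump(o,open(f"{n}6.pkl","wb"))
    print(n,(fish_proj if n=="wrist" else proj)(o,[.4305,.343,.018]))
    if n!="wrist":print(ringfit(o,(.4305,.343),.036))
E
```

```text
0.03247451602188969
0.0329437035315133 [-0.19018866  0.43516187 -1.26825479]
18.325 [0.40021496 0.31470847 0.20001332]
wrist [277.30164763 141.43986811]
top [142.36891391 274.33450993]
(129, array([0.43103955, 0.34437066, 0.02668857]))
side [205.36267833 153.08903698]
(82, array([0.42986148, 0.34255047, 0.02661661]))
```

View pics/wrist6.png

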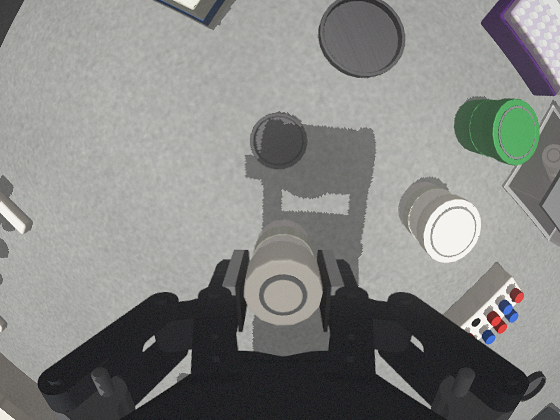

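Holder seen at (278.5,141), predicted (277,141), so the fit agrees. Placing it with a force-guarded descent.

```bash
cat >> h.py <<'E'
def setdown(r,p,z0,zmin):
    """slow 1 mm steps from z0 until the force rises by 3 N"""
    f0=r.current_wrist_force()[2];z=z0;df=0
    while z>zmin:
        z-=.001;r.move_linear([*p,z],velocity=.03);r.wait(.05);df=r.current_wrist_force()[2]-f0
        if df>3:break
    print("down z",round(z,4),"df",round(df,2));return z
E
python3 - <<'E'
from bench import r
from h import *
h=[.4305,.3432]
r.move_linear([*h,.09],velocity=.2);r.move_linear([*h,.037],velocity=.06);r.wait(.2)
setdown(r,h,.037,.0295)
r.gripper_to(.06);print(r.current_tool_pos());r.move_linear([*h,.12],velocity=.12);r.gripper_to(.085)
r.move_linear([*h,.2],velocity=.25);print(r.current_time_s())
m=np.array([.5993,-.3190]);go(r,m,.2,np.arctan2(m[1],m[0]));r.wait(.2)
for n in("wrist","side","top"):
    o=r.get_image(n);cv2.imwrite(f"pics/{n}7.png",o["img"][:,:,::-1])
    print(n,(fish_proj if n=="wrist" else proj)(o,[*m,.068]))
print(r.current_time_s())
E
```

```text
down z 0.032 df 3.69
[0.43043112 0.34315489 0.03186461]
24.05
wrist [281.2921146  197.03465758]
side [338.60194357 349.16177924]
top [428.25242196 205.80333106]
26.825
```

View pics/wrist7.png

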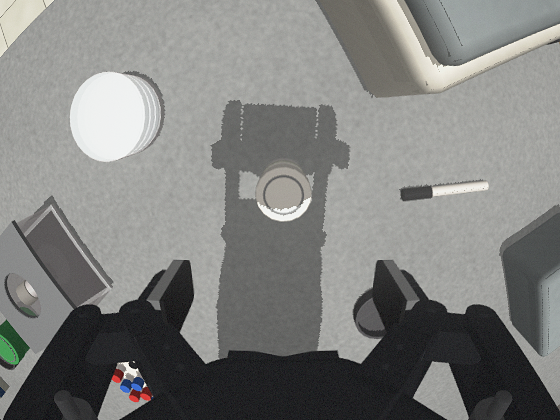

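View pics/side7.png

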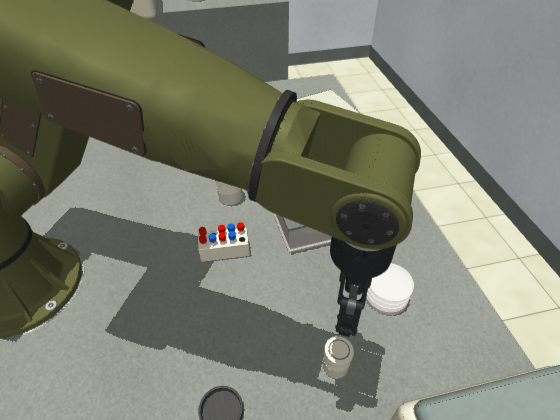

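Contact came at the expected height (z=0.032). The medium jar's lid is at (284,194), predicted (281,197), about 2 mm off. Picking it.

```bash
python3 - <<'E'
from bench import r
from h import *
import pickle
s=np.array([.6005,-.3205])
r.move_linear([*s,.11],velocity=.2);r.move_linear([*s,.040],velocity=.06)
print(r.current_wrist_force())
r.gripper_to(.04,50);print(r.current_width())
r.move_linear([*s,.07],velocity=.06);r.move_linear([*s,.2],velocity=.2);print(r.current_width(),r.current_wrist_force())
h=np.array([.363,-.328])
go(r,h,.2,np.arctan2(h[1],h[0]));r.wait(.3)
print(r.current_time_s(),r.current_tool_pos())
for n in("wrist","top","side"):
    o=r.get_image(n);cv2.imwrite(f"pics/{n}8.png",o["img"][:,:,::-1]);pickle.dump(o,open(f"{n}8.pkl","wb"))
    print(n,(fish_proj if n=="wrist" else proj)(o,[.3882,-.350,.018]))
E
```

```text
[-0.25199394  0.48832742 -1.06489075]
0.04866351132310666
0.048788074829928384 [-0.45683221  0.06713731 -1.57144282]
31.8667 [ 0.36349616 -0.32793399  0.19972976]
wrist [281.01967848 152.29631404]
top [436.13706476 298.54885772]
side [220.3518003  407.39059282]
```

View pics/wrist8.png

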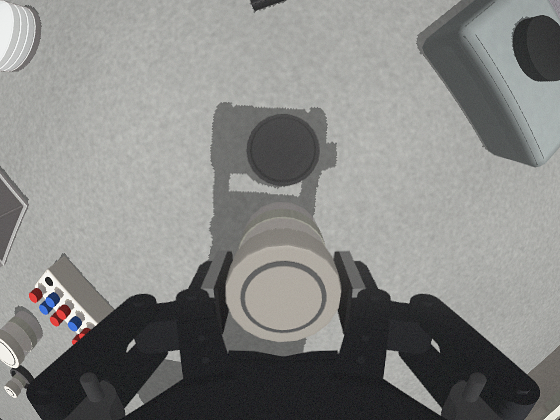

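View pics/top8.png

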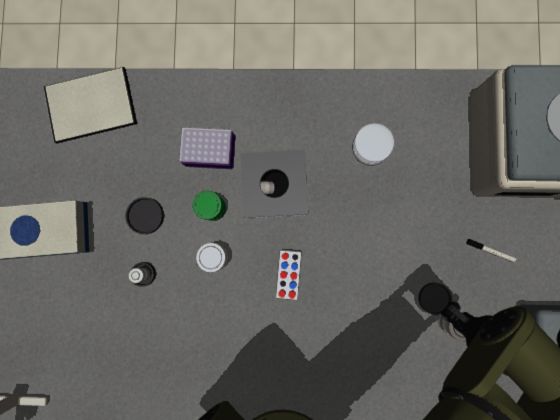

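The small jar stands in its holder (top 140,274). The medium holder is at (283,149), predicted (281,152), the same small bias as at the jar. Placing.

```bash
python3 - <<'E'
from bench import r
from h import *
h=[.389,-.3507]
r.move_linear([*h,.1],velocity=.15);r.move_linear([*h,.050],velocity=.06);r.wait(.2)
setdown(r,h,.050,.0425)
r.gripper_to(.075);print(r.current_tool_pos());r.move_linear([*h,.12],velocity=.12);r.gripper_to(.085)
r.move_linear([*h,.23],velocity=.25);print(r.current_time_s())
m=np.array([.4758,.167]);go(r,m,.22,np.arctan2(m[1],m[0]));r.wait(.2)
for n in("wrist","side","top"):
    o=r.get_image(n);cv2.imwrite(f"pics/{n}9.png",o["img"][:,:,::-1])
    print(n,(fish_proj if n=="wrist" else proj)(o,[*m,.082]))
print(r.current_time_s())
E
```

```text
down z 0.045 df 5.15
[ 0.38894358 -0.35067729  0.0448928 ]
37.5667
wrist [279.73721705 193.43892639]
side [227.1864091  172.59181593]
top [210.77651815 257.26690046]
39.8167
```

View pics/wrist9.png

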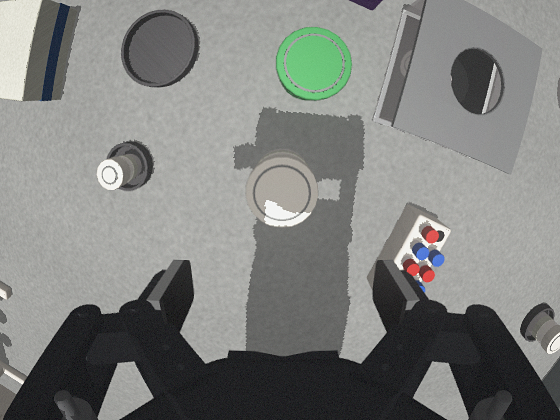

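View pics/side9.png

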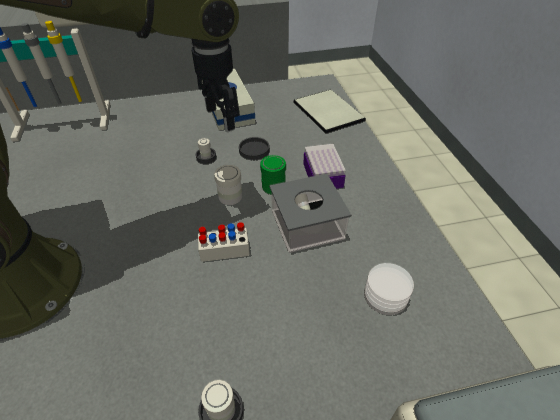

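Medium jar stands in its holder (side 218,395) and the small jar in its own (side 205,150). The large jar's lid is at (282,192), predicted (280,193). Picking it.

```bash
python3 - <<'E'
from bench import r
from h import *
import pickle
s=np.array([.4760,.1665])
r.move_linear([*s,.125],velocity=.2);r.move_linear([*s,.054],velocity=.05)
print(r.current_wrist_force())
r.gripper_to(.055,80);print(r.current_width())
r.move_linear([*s,.09],velocity=.05);r.move_linear([*s,.23],velocity=.2);print(r.current_width(),r.current_wrist_force())
h=np.array([.535,.324])
go(r,h,.23,np.arctan2(h[1],h[0]));r.wait(.3)
print(r.current_time_s(),r.current_tool_pos())
for n in("wrist","top","side"):
    o=r.get_image(n);cv2.imwrite(f"pics/{n}10.png",o["img"][:,:,::-1])
    print(n,(fish_proj if n=="wrist" else proj)(o,[.5715,.346,.018]))
E
```

```text
[ 0.58407192 -0.13630591 -0.21964818]
0.06363258614150943
0.06351125170845091 [ 0.38825514 -0.92887949 -2.24882097]
45.075 [0.53513011 0.32332347 0.23033049]
wrist [280.27657716 137.56926344]
top [143.77839631 215.53866103]
side [253.66537976 145.61352227]
```

View pics/wrist10.png

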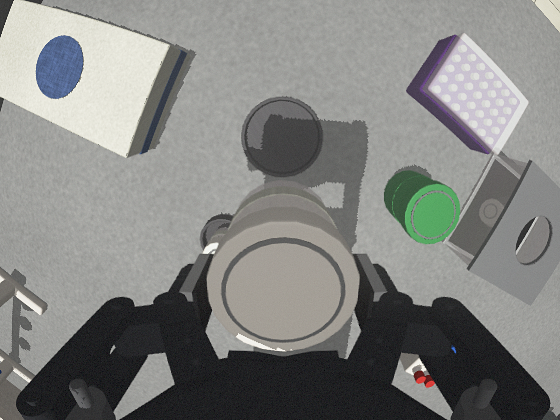

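View pics/side10.png

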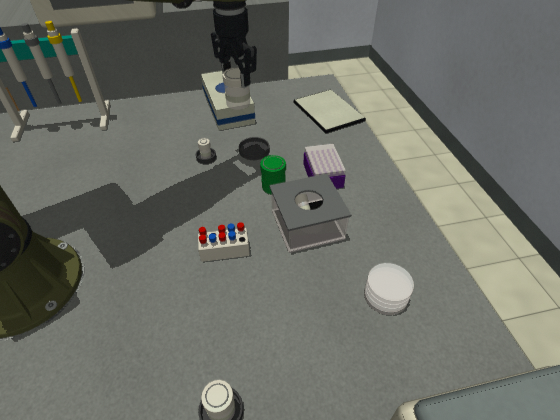

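Large holder at (282,136), predicted (280,138), and the jar is held upright. Placing.

```bash
python3 - <<'E'
from bench import r
from h import *
h=[.5718,.3458]
r.move_linear([*h,.15],velocity=.15);r.move_linear([*h,.064],velocity=.06);r.wait(.2)
setdown(r,h,.064,.0555)
r.gripper_to(.085);print(r.current_width(),r.current_tool_pos());r.move_linear([*h,.14],velocity=.08)
r.move_linear([*h,.24],velocity=.25)
go(r,[.42,-.05],.3,-.1);r.wait(.3);print(r.current_time_s(),r.current_wrist_force())
import pickle
P={}
for n in("wrist","side","top"):
    o=r.get_image(n);cv2.imwrite(f"pics/{n}11.png",o["img"][:,:,::-1])
    if n=="wrist":continue
    p=cloud(o)
    for k,c,t,D in(("S",(.4305,.343),.06,.034),("M",(.3885,-.35),.073,.05),("L",(.5715,.346),.087,.066)):
        rr=np.hypot(p[...,0]-c[0],p[...,1]-c[1]);q=p[(rr<.06)&(p[...,2]>t-.008)&(p[...,2]<t+.015)&(o["img"].min(2)>60)]
        if len(q)<20:print(n,k,len(q));continue
        A=np.c_[q[:,:2]-c,np.ones(len(q))];s,*_=np.linalg.lstsq(A,q[:,2],rcond=None)
        (x,y),R=cv2.minEnclosingCircle(q[:,:2].astype(np.float32))
        print(n,k,len(q),"z",np.round(np.median(q[:,2]),4),"slope",np.round(s[:2],3),"c",np.round([x,y,2*R],4))
E
```

```text
down z 0.059 df 6.98
0.0850173291549751 [0.5717706  0.34576555 0.05889494]
53.2083 [0.35355435 0.85929111 0.61748563]
side S 75 z 0.0596 slope [-0.027  0.1  ] c [0.4329 0.3424 0.0372]
side M 868 z 0.0737 slope [-0.     0.043] c [ 0.3888 -0.3503  0.0506]
side L 293 z 0.0867 slope [0.007 0.049] c [0.5698 0.3449 0.0691]
top S 178 z 0.0605 slope [0.005 0.026] c [0.4306 0.3434 0.0345]
top M 418 z 0.0737 slope [-0.008 -0.008] c [ 0.3882 -0.3488  0.0512]
top L 669 z 0.0881 slope [0.001 0.014] c [0.5721 0.347  0.0664]
```

View pics/top11.png

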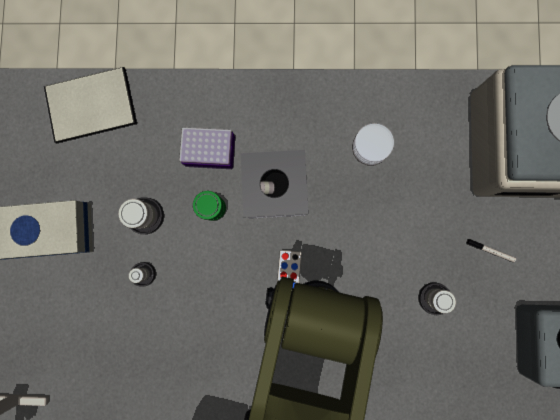

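View pics/side11.png

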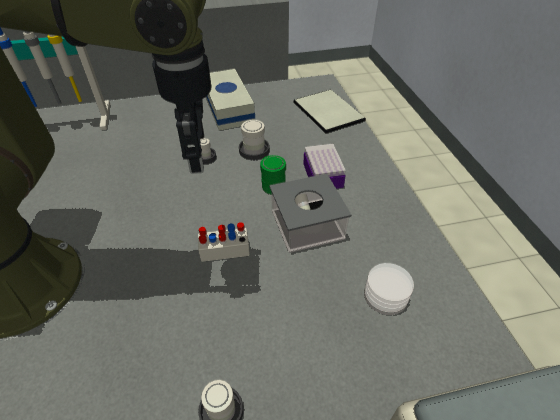

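All three jars stand centred and level in their holders at the expected heights. The spent jar is in the box and the bystanders haven't moved. Handing in.

```bash
python3 -c "
from bench import r
print(r.current_wrist_force(),r.current_time_s());r.sign_off()"
```

```text
[ 0.28506163  0.07884031 -0.09986836] 53.3583
the job is handed in; nothing more can be done
```

I finished the changeover and handed it in at 53.4 s, with no verdict reported. The spent jar went into the waste box first, then I set the small, medium and large fresh jars in their matching holders.

- **Spent jar:** I let go of it with about 21 mm of it inside the port and the fingertips about 6 mm above the lid. I felt no contact force before or after letting go. It now lies on the box floor, seen through the port. I did not watch the fall itself.
- **Fresh jars:** each touched its holder floor softly, with the force rising 4–7 N, at or within 1 mm of the expected height. From the top camera the lid tops stand at 60.5, 73.7 and 88.1 mm, against 60, 73 and 87 mm expected. They are level and within about 2 mm of the holder centres.
- **Left alone:** the tip box, tube rack and green jar look unmoved in the last pictures, though the arm covered the near end of the rack in the top view.
- **Disagreements:** the top and side cameras differed by 2–4 mm in y, so I averaged them and checked with the wrist camera. One wrist reading of the small holder, partly hidden by the jar, was about 5 mm off. A clear view corrected it. The side camera's depth showed a slope on the lids (largest on the small jar, with few points) that the top camera did not, so I took it as the jar sides being caught in the measurement.

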